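# Post a used syringe through the sharps bin's weighted flap and lock the bin

## Task

Without picking it up, push the used syringe along the bin's loading ledge and through the weighted flap until it has dropped into the bin, then draw the fingers back out so that the flap swings fully shut by itself. Then push the lock slide on the lid all the way across over the flap's counterweight, as far as it goes. Leave the other things on the bench and on the ledge where they are.

Things in the scene. Friction and masses are not known exactly. Their poses are not given: they have to be found in the camera images.
- bin: sharps bin, 302 x 150 x 195 mm (224 to the top of the lock's keeper), fixed: white tub, stepped grey lid. Origin on the bench under the middle of the inlet's sill; x points into the bin, away from the loading ledge, y to the left seen from the ledge, z up. The front step of the lid is the ledge; behind the sloping inlet the roof is flat at z = 0.195, x = 0.064 to 0.171
- sill (a point): middle of the sill edge, at x 0, y 0, z 0.135 of the bin, where the flat ledge ends (it begins at x = -0.130). Two guide rails 10 mm high stand on the ledge, 46 mm apart inside, centred on y = 0. Behind the sill the tub is open below (floor z = 0.004): what passes the sill drops about 0.13 m
- hinge (a point): middle of the flap's hinge, at x 0.058, y 0, z 0.191 of the bin. The inlet, 84 mm wide, slopes up and back from the sill to here. Nothing stands over ledge and inlet, so fingers that point straight down can follow the syringe 25 mm past the sill
- flap (a joint): inlet flap: steel panel 80 mm wide, 74 mm long, hinged at its top edge, closing the sloping inlet (angle in rad: 0 shut, grows as its lower edge is pushed inwards and down, at most 1.55). A steel counterweight on an arm behind the hinge, above the roof, rises as the flap opens and swings it shut again; a light touch at the lower lip (under 0.1 N) opens it and it gives way to the syringe.
- flap_lip (a point): middle of the flap's lower edge; shut, it is at the sill, 3 mm above the ledge; it swings in with the flap
- lock (a joint): lock slide on the bin's roof, in m: about 0 unlocked, 0.038 fully across (its stop). It moves along the bin's -y, from the left side to the right over the counterweight and into a keeper. Pushed with about 1 to 2 N; it stays where it is left.
- lock_tab (a point): middle of the top of the lock slide's black upright finger tab; the tab is 20 mm (bin x) by 9 mm (bin y) and its top 24 mm stand free above the slide; the track's rails beside the slide end 21 mm below this point. Push on its left (+y) face. It moves with the slide.
- syringe: used syringe, 104 mm long, clear barrel 21 mm in diameter, finger flange 34 mm wide and 21 mm high, 20 mm round thumb plate at the tail, about 30 g, no needle, plunger fixed fully in. Lies flat between the guide rails, nose towards the flap. Origin in the middle of its length on the underside; x points along it to the nose, z up.
- syringe_nose (a point): tip of the nozzle, on the syringe's axis, 10.5 mm above the surface on which it lies
- syringe_tail (a point): centre of the thumb plate's outer face, on the axis, 10.5 mm above the surface on which it lies; push here
- tweezers: bystander: steel tweezers lying on the ledge outside the right-hand rail, 14 x 125 x 8 mm; origin at the middle of the underside
- micropipette: bystander: micropipette lying on the bench right of the bin, 28 x 213 x 30 mm; origin at the middle of the underside
- std_bottle: bystander: small screw-cap bottle, 29 mm across, 52 mm high, left of the bin; origin under its middle
- beaker_50: bystander: glass beaker, 47 mm across, 58 mm high, left of the bin; origin under its middle
- reagent_c: bystander: brown screw-cap bottle, 52 mm across, 98 mm high, left of the bin; origin under its middle
- weigh_boat: bystander: white weighing boat, 62 x 62 x 12 mm, right of the bin; origin under its middle
- tip_box: bystander: pipette tip box with a clear lid, 89 x 120 x 75 mm, further right; origin under its middle
Things that resemble listed ones, but are neither listed nor needed, are in the scene too. Several things have the shape of the syringe; the one meant has the colours described above.

How it is judged:
On the way, in this order (a step that is already met when the one before it is completed fails the run):
1. the syringe is pushed in under the opened flap, the lock still drawn back (value of joint flap above 0.2 rad and x of syringe_nose in the frame of bin above 0.015 m and value of joint lock below 0.014 m), for 0.05 s.
2. the syringe lies in the bin and the flap has swung shut, the lock still drawn back (z of each of syringe_nose, syringe_tail in the frame of bin below 0.131 m and x of syringe in the frame of bin between -0.13 and 0.17 m and y of syringe in the frame of bin between -0.07 and 0.07 m and value of joint flap below 0.06 rad and value of joint lock below 0.014 m), for 0.2 s.
At the end, for the whole second after the job is handed in: The whole syringe lies at rest in the tub, below the sill (nose and tail below z = 0.131 of the bin); the flap is shut (less than 0.06 rad) and the lock slide is across its full travel (more than 34 of 38 mm) (z of each of syringe_nose, syringe_tail in the frame of bin below 0.131 m and x of syringe in the frame of bin between -0.13 and 0.17 m and y of syringe in the frame of bin between -0.07 and 0.07 m and linear speed of syringe below 0.02 m/s and value of joint flap below 0.06 rad and value of joint lock above 0.034 m); the robot touches nothing.
It fails at once if the syringe is lifted more than 25 mm off the ledge (z of syringe in the frame of bin above 0.16 m).
It fails at once if a bystander is moved by more than 20 mm (distance of any of tweezers, micropipette, std_bottle, beaker_50, reagent_c, weigh_boat, tip_box from where it was at the start of the episode above 0.02 m).
It also fails if it takes over 42 s, if anything falls off the work surface, if the arm or the gripper's body presses on something with over 40 N, if the wrist force passes 120 N, or if a joint passes its speed limit or range.

## Robot

A 6-joint arm with a two-finger parallel gripper is mounted at the origin on the work surface; the furniture and walls round the work are solid. World frame = base frame: x ahead of the robot, y to its left, z up, the work surface at z = 0. Lengths are in m, angles in rad, forces in N, time in s.
With the tool pointing down it reaches from about 0.3 to 0.95 m from the base axis. Payload 3.1 kg.
Tool frame: the origin (TCP) lies midway between the tips of the shut fingers; the grasp point (between the pads) lies 19 mm behind it; z points along the fingers, y is the line along which they close (so a half turn about z gives the same grasp; the last joint's range is limited). The gripper opens to 85 mm and grips with 20 to 120 N. Pads are 22 mm wide; open, the fingers measure 114 mm over their backs; the gripper's body (76 mm by 85 mm) begins 54 mm behind the grasp point. The pads swing forward as they close: fully open they stand 13 mm farther back than shut.
Start: joints at [-1.383, 0.308, 1.634, -0, 1.2, -0.07], TCP at [0.159, -0.604, 0.231] pointing down, gripper open.
Joint ranges: [-3.06, 3.06], [-0.79, 1.96], [0.05, 2.63], [-1.19, 4.34], [0.05, 2.64], [-2.94, 2.94]. Speed limits (rad/s): [2.79, 2.79, 3.14, 3.14, 3.14, 3.14].

## Interface

Orientations are given as a unit quaternion [x, y, z, w].
In Python, from bench import robot gives the robot as it stands.
- The arm moves only by the tool move_arm, never from a script. Its argument "increments" is a list of rows, each a list of 7 numbers: the shift along the tool's x, y, z in m, then the turn, a rotation vector about the tool's x, y, z in rad, then the finger opening in m, from 0 to 0.0854. In form: [[tx, ty, tz, rx, ry, rz, claw], ...]. A call has 1 to 12 rows; each row shifts and turns the commanded pose from where the row before left it, along the tool's axes as they then stand; what a row does not reach is not made up. A row lasts 1/8 s, in which the tool goes at most 62.5 mm and 10.7 degrees, less where a joint would pass 70% of its speed; a pose out of reach is approached as far as the arm can. A call is refused whole if a number of a shift passes 0.0625 or a number of a turn 0.188, either way. A call with a gripper value outside its range is refused whole. The fingers move at their own pace and stop on an object; "squeeze" is the grip in N (left out, the last holds). Time passes only in rows, so rows that do not move let the fingers close. It gives the time, the measured TCP pose, the force, the opening and the grip force at its end, in the units of the state.
- robot.get_state(): the state, without advancing time (a new reading comes with each control period).
- robot.get_image(name): name is "side" or "top" or "wrist"; returns the picture (384x512x3 uint8, red, green, blue); there is no depth.
- robot.get_calibration(name): a dict with "K" (3x3 intrinsics, pixels), "k1" (the pictures are not rectified: a ray, as slopes to the right and down, at radius r is drawn at 1 + k1 r^2 times it, then the intrinsics apply), "eye" and "rotation" of the camera in the world; the wrist camera has in their place "tool_from_camera" (4x4, takes a point from camera to tool coordinates, whose origin is the TCP and whose axes are the flange's). Camera axes: x right, y down, z forward; pixel columns grow to the right and rows downward; lengths in m; the calibration is good to about 2 mm. A picture is of the moment at which its call begins: read the wrist's pose just before it. get_calibration takes no time and is no camera call.
- robot.sign_off(): hands the job in; it is judged then, once.
The state is a dict: "t": time; "joint_positions": joint angles; "qvel": joint speeds; "tau": joint torques, N m; "ee_pos": TCP position; "tcp_rot": TCP orientation; "wrist_force": force on the tool from outside, world axes, zero at the start; "ft_torque": the same for the moment, N m; "width": finger opening in m; "gripper_force": force on a finger pad.
Only numpy, scipy, OpenCV 4.12 (cv2) and the standard library are available. Lean on these libraries where they do the work, as an engineer would, in place of code of your own. Each camera call takes 0.05 s, during which the arm holds its last target. There are 200 camera calls.

## Working session

There is one attempt and no reset: what is moved stays moved. The work goes in short steps, Python scripts to look and compute and a tool call to move; the robot and the scene stay as the last step left them, time stands still between calls to the robot, and variables do not carry over. Pictures are saved under pics/ and viewed, at most 10 in all, crops included, and the job is handed in when it is done.

Besides the shell and the picture viewer there is one more tool, called after "Request:" as name([rows], argument=value, ...), one row to a line, values as JSON. move_arm: Moves the arm, as the interface text tells. Its arguments: {"type":"object","properties":{"increments":{"type":"array"},"squeeze":{"type":"number"}},"required":["increments"]}

```bash
mkdir -p pics; python3 - <<'E'
from bench import robot
import cv2,numpy as np
for n in("side","top"):
    im=robot.get_image(n); cv2.imwrite(f"pics/{n}0.png",cv2.resize(im[:,:,::-1],(800,600),interpolation=cv2.INTER_CUBIC))
    c=robot.get_calibration(n);print(n,{k:np.round(v,4).tolist() for k,v in c.items()})
s=robot.get_state();print(s['t'],s['ee_pos'],s['tcp_rot'],s['width'])
E
```

```text
side {'K': [[423.7774, 0.0, 256.1943], [0.0, 423.7774, 192.4841], [0.0, 0.0, 1.0]], 'k1': -0.1399, 'eye': [-0.3087, 0.5783, 0.699], 'rotation': [-0.3691, 0.7684, -0.4694, 0.2302]}
top {'K': [[348.0919, 0.0, 254.5453], [0.0, 348.0919, 191.601], [0.0, 0.0, 1.0]], 'k1': -0.0002, 'eye': [0.4095, -0.0815, 1.117], 'rotation': [0.7119, -0.6983, 0.0563, -0.0479]}
0.1 [ 0.15916674 -0.60358343  0.23011546] [ 9.91703526e-01  1.28541403e-01 -5.87239163e-05 -1.10460010e-03] 0.08557549788769095
```

View pics/side0.png

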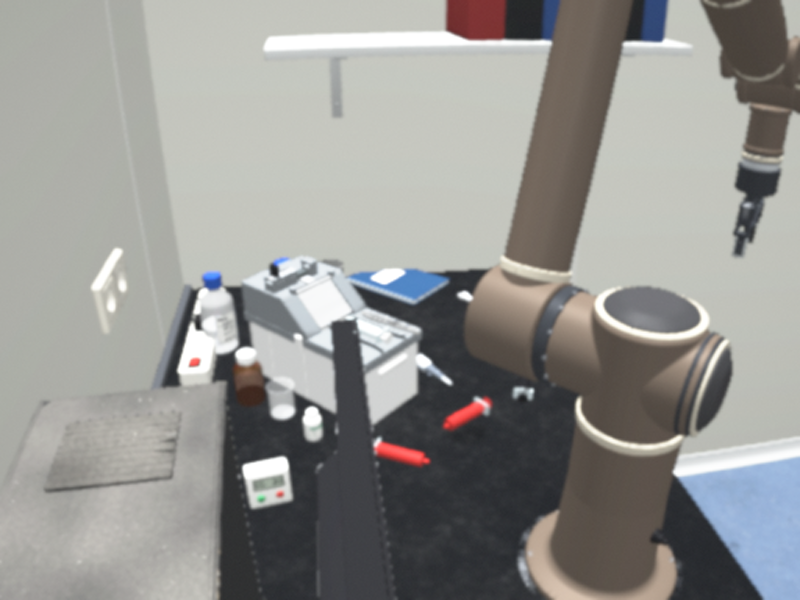

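View pics/top0.png

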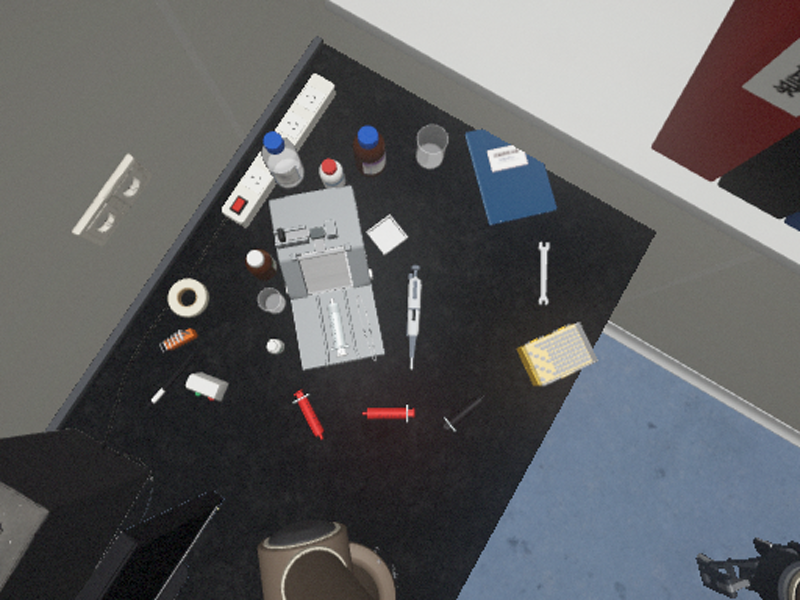

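The side view shows the bin partly behind a dark panel edge. In the top view the bin spans about (265–390, 180–375), with the syringe between the rails at (337, 325) and the lock at (280, 236). Next I'll enlarge the bin.

```bash
cat > h.py <<'E'
import numpy as np,cv2
from bench import robot
from scipy.spatial.transform import Rotation as R
def cam(n,s=None):
    c=robot.get_calibration(n)
    if n=="wrist":
        T=np.array(c["tool_from_camera"]);Rt=R.from_quat(s["tcp_rot"]).as_matrix()
        return c["K"],c["k1"],Rt@T[:3,3]+s["ee_pos"],Rt@T[:3,:3]
    r=np.array(c["rotation"]);r=R.from_quat(r).as_matrix() if r.size==4 else r
    return np.array(c["K"]),c["k1"],np.array(c["eye"]),r
def ray(C,uv):
    K,k1,e,r=C;d=(np.array(uv,float)-[K[0][2],K[1][2]])/K[0][0]
    rd=np.linalg.norm(d);q=rd
    for _ in range(30):q=rd/(1+k1*q*q)
    d=d*(q/rd if rd>0 else 1);return r@np.array([d[0],d[1],1])
def onz(C,uv,z):
    v=ray(C,uv);return C[2]+v*(z-C[2][2])/v[2]
def proj(C,P):
    K,k1,e,r=C;p=r.T@(np.array(P)-e);d=p[:2]/p[2];d=d*(1+k1*d@d);return d*K[0][0]+[K[0][2],K[1][2]]
E
python3 - <<'E'
from h import *
im=robot.get_image("top");cv2.imwrite("pics/topc.png",cv2.resize(im[112:245,165:255,::-1],None,fx=4.5,fy=4.5,interpolation=cv2.INTER_CUBIC))
C=cam("top");print(C[3])
E
```

```text
[[ 0.01829802 -0.98895626  0.1470738 ]
 [-0.99974297 -0.02006665 -0.01055063]
 [ 0.01338539 -0.14684294 -0.98906925]]
```

View pics/topc.png

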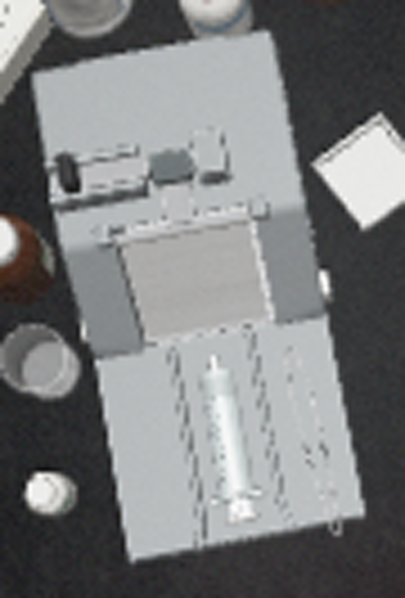

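```bash
python3 - <<'E'
from h import *
from scipy.optimize import least_squares
C=cam("top");px=lambda p:(np.array(p)+.5)/4.5-.5+[165,112]
obs=[((132,562),(-.130,.075,.135)),((366,516),(-.130,-.075,.135)),((97,358),(0,.075,.135)),((328,318),(0,-.075,.135)),((33,73),(.171,.075,.195)),((272,32),(.171,-.075,.195))]
def w(q,p):
    c,s=np.cos(q[2]),np.sin(q[2]);return np.array([q[0]+c*p[0]-s*p[1],q[1]+s*p[0]+c*p[1],p[2]])
f=lambda q:np.concatenate([proj(C,w(q,p))-px(o) for o,p in obs])
r=least_squares(f,[.6,.1,.1]);q=r.x;print(q,r.fun.round(2))
np.save("bin.npy",q)
def b(P):
    d=P[:2]-q[:2];c,s=np.cos(q[2]),np.sin(q[2]);return np.round([c*d[0]+s*d[1],-s*d[0]+c*d[1],P[2]],4)
for n,o,z in[("nose",(212,356),.1455),("tail",(240,518),.1455),("tabtop",(67,160),.226),("tabR",(72,172),.226),("keeper",(210,130),.224)]:
    P=onz(C,px(o),z);print(n,P.round(4),b(P))
for p in[(-.2,0,.135),(.1,.1,.2),(.02,0,.14)]:print(w(q,p))
print(R.from_quat(robot.get_state()['tcp_rot']).as_matrix().round(3))
S=cam("side");print((proj(S,w(q,(.1,.05,.22)))*800/512))
print("yaw deg",np.degrees(q[2]))
E
```

```text
[0.56728166 0.03005169 0.21096395] [-0.47  0.33  0.31  0.26 -0.3   0.44  0.22 -0.49 -0.24  0.04  0.48 -0.63]
nose [0.5541 0.0289 0.1455] [-0.0132  0.0016  0.1455]
tail [0.4534 0.0079 0.1455] [-0.116   0.0022  0.1455]
tabtop [0.6562 0.1085 0.226 ] [0.1033 0.0581 0.226 ]
tabR [0.649  0.1053 0.226 ] [0.0957 0.0564 0.226 ]
keeper [0.6767 0.026  0.224 ] [ 0.1062 -0.0269  0.224 ]
[ 0.37171576 -0.01182882  0.135     ]
[0.64412435 0.1487749  0.2       ]
[0.58683825 0.03423974 0.14      ]
[[ 0.967  0.255 -0.   ]
 [ 0.255 -0.967  0.002]
 [ 0.    -0.002 -1.   ]]
[274.610349  273.0506685]
yaw deg 12.087343847280113
```

The fit residuals are under 0.7 px, giving a bin yaw of 0.211 rad. The tool's x axis is nearly along bin x already. I'll turn it by 0.047, shut the fingers and move to behind the syringe's tail.

Request:
move_arm([
  [0,0,0,0,0.001,0.047,0],
  [0.034,-0.049,0,0,0,0,0],
  [0.034,-0.049,0,0,0,0,0],
  [0.034,-0.049,0,0,0,0,0],
  [0.034,-0.049,0,0,0,0,0],
  [0.034,-0.049,0,0,0,0,0],
  [0.034,-0.049,0,0,0,0,0],
  [0.034,-0.049,0,0,0,0,0],
  [0.034,-0.049,0,0,0,0,0],
  [0.034,-0.049,0,0,0,0,0],
  [0.034,-0.049,0,0,0,0,0],
  [0.034,-0.045,0,0,0,0,0],
], squeeze=20)

```text
t: 1.65
ee_pos: [0.4134, -0.0009, 0.2318]
tcp_rot: [0.994, 0.105, 0.001, 0.0]
wrist_force: [1.3, -0.8, 0.9]
width: -0.0002
gripper_force: 0.0
```

```bash
cat >> h.py <<'E'
q=np.load("bin.npy")
def b(P):
    d=np.array(P[:2])-q[:2];c,s=np.cos(q[2]),np.sin(q[2]);return np.round([c*d[0]+s*d[1],-s*d[0]+c*d[1],P[2]],4)
def st():
    s=robot.get_state();m=R.from_quat(s['tcp_rot']).as_matrix()
    print(round(s['t'],2),"tcp in bin",b(s['ee_pos']),"yaw err",round(np.arctan2(m[1,0],m[0,0])-q[2],4),"zaxis",m[:,2].round(4),"F",np.round(s['wrist_force'],2),"w",round(s['width'],4));return s
E
python3 - <<'E'
from h import *
s=st();im=robot.get_image("wrist");cv2.imwrite("pics/w1.png",cv2.resize(im[:,:,::-1],(800,600),interpolation=cv2.INTER_CUBIC))
W=cam("wrist",s)
w=lambda p:R.from_euler('z',q[2]).apply(p)+[q[0],q[1],0]
for p in[(-.0132,.0016,.1455),(-.116,.0022,.1455),(-.13,.075,.135),(-.13,-.075,.135),(0,.075,.135),(0,-.075,.135)]:print(p,(proj(W,w(p))*800/512).round())
E
```

```text
1.65 tcp in bin [-0.157   0.0019  0.2318] yaw err 0.0004 zaxis [ 1.8e-03 -1.0e-04 -1.0e+00] F [ 1.28 -0.84  0.85] w -0.0002
(-0.0132, 0.0016, 0.1455) [394. -21.]
(-0.116, 0.0022, 0.1455) [392. 232.]
(-0.13, 0.075, 0.135) [246. 256.]
(-0.13, -0.075, 0.135) [548. 256.]
(0, 0.075, 0.135) [217. -49.]
(0, -0.075, 0.135) [578. -49.]
```

View pics/w1.png

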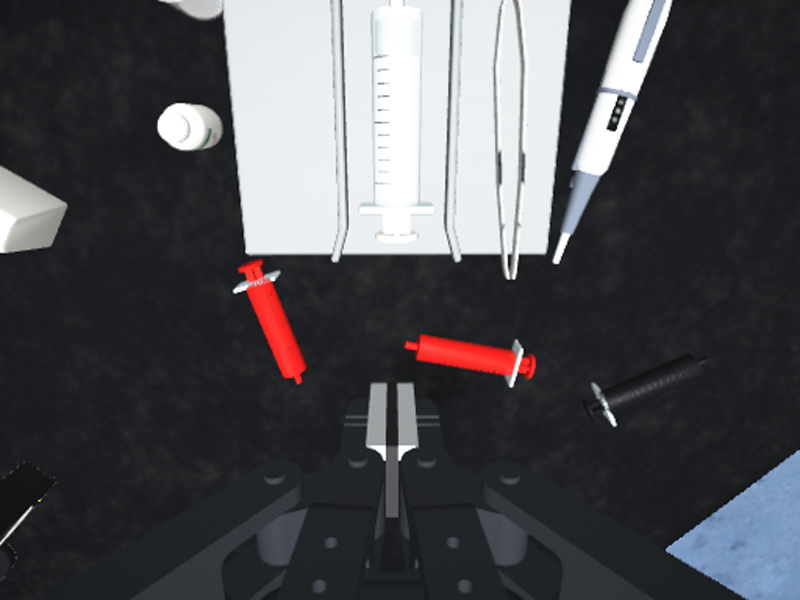

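The wrist view confirms the bin fit: the ledge corners are at (247,255) and (548,254). The thumb plate's centre is at (397,238), so the tail is at about bin x −0.119, y 0. The fingers at (390,415) are behind it, clear of the rails. I'll lower them and begin the push.

Request:
move_arm([
  [0,0.002,0.03,0,0,0,0],
  [0,0,0.03,0,0,0,0],
  [0,0,0.025,0,0,0,0],
  [0,0,0.005,0,0,0,0],
  [0.01,0,0,0,0,0,0],
  [0.01,0,0,0,0,0,0],
  [0.005,0,0,0,0,0,0],
  [0.005,0,0,0,0,0,0],
  [0.005,0,0,0,0,0,0],
  [0.005,0,0,0,0,0,0],
  [0.005,0,0,0,0,0,0],
  [0,0,0,0,0,0,0],
])

```text
t: 3.2
ee_pos: [0.4581, 0.0046, 0.1417]
tcp_rot: [0.994, 0.105, 0.001, -0.0]
wrist_force: [0.4, -0.3, 0.8]
width: 0.0
gripper_force: 0.0
```

```bash
python3 - <<'E'
from h import *
s=st();im=robot.get_image("wrist");cv2.imwrite("pics/w2.png",cv2.resize(im[:,:,::-1],(640,480)))
E
```

```text
3.2 tcp in bin [-0.1121 -0.002   0.1417] yaw err -0.0001 zaxis [ 1.5e-03  3.0e-04 -1.0e+00] F [ 0.43 -0.31  0.76] w 0.0
```

View pics/w2.png

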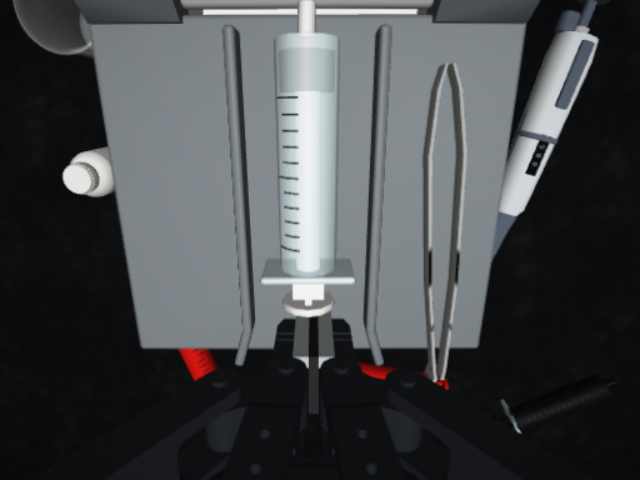

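The fingertips are touching the thumb plate at (308,303) and the nose is just at the flap lip. I'll shift 1.5 mm left and keep pushing.

Request:
move_arm([
  [0.004,-0.0015,0,0,0,0,0],
  [0.006,0,0,0,0,0,0],
  [0.006,0,0,0,0,0,0],
  [0.006,0,0,0,0,0,0],
  [0.006,0,0,0,0,0,0],
  [0.006,0,0,0,0,0,0],
  [0.006,0,0,0,0,0,0],
  [0.006,0,0,0,0,0,0],
])

```text
t: 4.25
ee_pos: [0.5026, 0.0157, 0.1417]
tcp_rot: [0.994, 0.105, 0.0, -0.0]
wrist_force: [-1.1, 0.6, 0.2]
width: -0.0002
gripper_force: 0.2
```

```bash
python3 - <<'E'
from h import *
s=st();im=robot.get_image("wrist");cv2.imwrite("pics/w3.png",cv2.resize(im[:,:,::-1],(640,480)))
E
```

```text
4.25 tcp in bin [-0.0662 -0.0005  0.1417] yaw err -0.0001 zaxis [ 8.e-04  2.e-04 -1.e+00] F [-1.07  0.58  0.17] w -0.0002
```

View pics/w3.png

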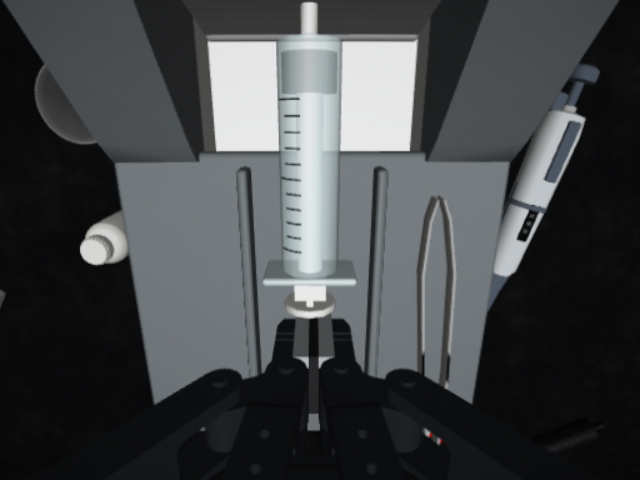

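The syringe is going in straight, with its nose at (309,8) past the sill line (y ≈ 155) and the flap open. I'll push it until it drops.

Request:
move_arm([
  [0.006,0,0,0,0,0,0],
  [0.006,0,0,0,0,0,0],
  [0.006,0,0,0,0,0,0],
  [0.006,0,0,0,0,0,0],
  [0.006,0,0,0,0,0,0],
  [0.006,0,0,0,0,0,0],
  [0.006,0,0,0,0,0,0],
  [0.006,0,0,0,0,0,0],
  [0.006,0,0,0,0,0,0],
  [0.006,0,0,0,0,0,0],
  [0.006,0,0,0,0,0,0],
  [0.005,0,0,0,0,0,0],
])

```text
t: 5.8
ee_pos: [0.5721, 0.0306, 0.1418]
tcp_rot: [0.994, 0.105, 0.0, -0.0]
wrist_force: [-0.9, 0.0, 0.1]
width: -0.0001
gripper_force: 0.0
```

```bash
python3 - <<'E'
from h import *
s=st();im=robot.get_image("wrist");cv2.imwrite("pics/w4.png",cv2.resize(im[:,:,::-1],(640,480)))
E
```

```text
5.8 tcp in bin [ 0.0048 -0.0005  0.1418] yaw err -0.0001 zaxis [ 9.e-04  2.e-04 -1.e+00] F [-0.88  0.04  0.08] w -0.0001
```

View pics/w4.png

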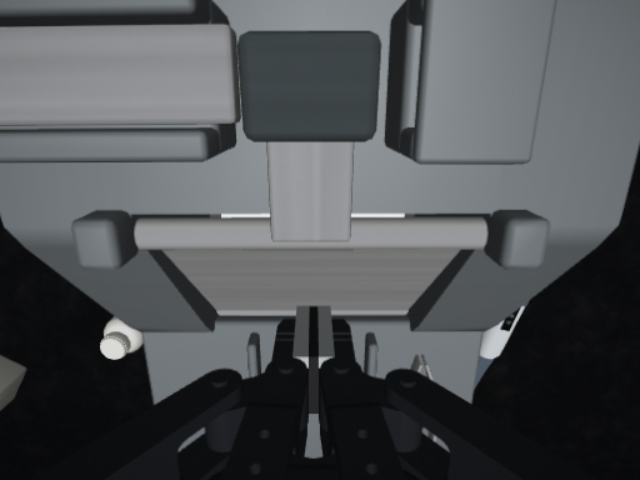

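The syringe has dropped through and the flap is now resting on the fingers. I'll draw back, rise and look at the flap and the tab.

Request:
move_arm([
  [-0.012,0,0,0,0,0,0],
  [-0.015,0,0,0,0,0,0],
  [-0.015,0,0,0,0,0,0],
  [-0.015,0,0,0,0,0,0],
  [0,0,-0.03,0,0,0,0],
  [0,0,-0.04,0,0,0,0],
  [0,-0.03,-0.04,0,0,0,0],
  [0,-0.03,-0.04,0,0,0,0],
  [0,0,0,0,0,0,0],
  [0,0,0,0,0,0,0],
])

```text
t: 7.1
ee_pos: [0.5023, 0.0769, 0.2912]
tcp_rot: [0.994, 0.105, 0.0, 0.0]
wrist_force: [0.3, -0.9, -1.2]
width: 0.0
gripper_force: 0.0
```

```bash
python3 - <<'E'
from h import *
s=st();im=robot.get_image("wrist");cv2.imwrite("pics/w5.png",cv2.resize(im[:,:,::-1],(800,600),interpolation=cv2.INTER_CUBIC))
W=cam("wrist",s)
w=lambda p:R.from_euler('z',q[2]).apply(p)+[q[0],q[1],0]
for z in(.21,.22,.23,.24):print(z,(proj(W,w((.1,.058,z)))*800/512).round())
print((proj(W,w((.064,.042,.195)))*800/512).round())
E
```

```text
7.1 tcp in bin [-0.0537  0.0594  0.2912] yaw err 0.0002 zaxis [ 2.e-04 -3.e-04 -1.e+00] F [ 0.26 -0.93 -1.16] w 0.0
0.21 [397. -55.]
0.22 [397. -65.]
0.23 [397. -76.]
0.24 [397. -89.]
[433.  53.]
```

View pics/w5.png

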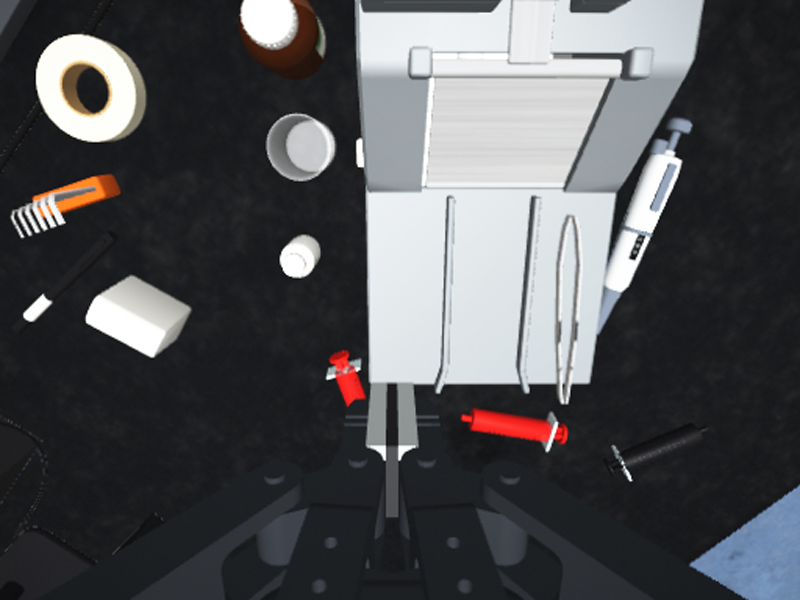

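The flap is shut (430–600, 75–187), the syringe is gone and nothing else has moved. I'll take two wrist views of the tab to triangulate it.

Request:
move_arm([
  [0.035,0.015,0,0,0,0,0],
  [0.035,0.015,0,0,0,0,0],
  [0,0,0,0,0,0,0],
  [0,0,0,0,0,0,0],
])

```text
t: 7.65
ee_pos: [0.5766, 0.0619, 0.2898]
tcp_rot: [0.995, 0.105, -0.002, -0.0]
wrist_force: [-0.0, 0.6, 0.2]
width: 0.0
gripper_force: 0.0
```

```bash
python3 - <<'E'
from h import *
s=st();np.savez("v1.npz",im=robot.get_image("wrist"),p=s['ee_pos'],r=s['tcp_rot'])
E
```

```text
7.65 tcp in bin [0.0157 0.0292 0.2898] yaw err -0.0012 zaxis [-3.5e-03  2.0e-04 -1.0e+00] F [-0.03  0.65  0.22] w 0.0
```

Request:
move_arm([
  [0,-0.035,0,0,0,0,0],
  [0,-0.035,0,0,0,0,0],
  [0,0,0,0,0,0,0],
  [0,0,0,0,0,0,0],
])

```text
t: 8.2
ee_pos: [0.5627, 0.1307, 0.2918]
tcp_rot: [0.994, 0.106, 0.0, 0.0]
wrist_force: [0.3, -0.5, -0.1]
width: 0.0
gripper_force: 0.0
```

```bash
python3 - <<'E'
from h import *
s=st();im2=robot.get_image("wrist");np.savez("v2.npz",im=im2,p=s['ee_pos'],r=s['tcp_rot'])
im1=np.load("v1.npz")['im']
w=lambda p:R.from_euler('z',q[2]).apply(p)+[q[0],q[1],0]
o=[]
for i,im in((1,im1),(2,im2)):
    d=np.load(f"v{i}.npz");W=cam("wrist",dict(ee_pos=d['p'],tcp_rot=d['r']));u,v=proj(W,w((.1,.045,.22))).round().astype(int)
    x0=int(np.clip(u-65,0,382));y0=int(np.clip(v-65,0,254));print(u,v,x0,y0);o.append(cv2.resize(im[y0:y0+130,x0:x0+130,::-1],(400,400),interpolation=cv2.INTER_CUBIC))
cv2.imwrite("pics/st.png",np.hstack(o))
E
```

```text
8.2 tcp in bin [0.0166 0.0994 0.2918] yaw err 0.0006 zaxis [ 8.e-04 -5.e-04 -1.e+00] F [ 0.3  -0.48 -0.09] w 0.0
227 85 162 20
336 87 271 22
```

View pics/st.png

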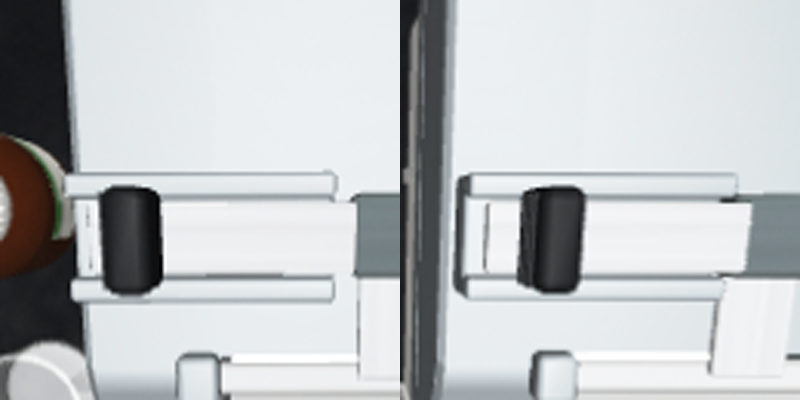

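```bash
python3 - <<'E'
from h import *
def tri(p1,p2):
    A=np.zeros((3,3));B=np.zeros(3)
    for i,p,o in((1,p1,(162,20)),(2,p2,(271,22))):
        d=np.load(f"v{i}.npz");W=cam("wrist",dict(ee_pos=d['p'],tcp_rot=d['r']))
        v=ray(W,(np.array(p)+.5)*130/400-.5+o);v/=np.linalg.norm(v);M=np.eye(3)-np.outer(v,v);A+=M;B+=M@W[2]
    return b(np.linalg.solve(A,B))
print("tab top",tri((124,240),(161,238)))
print("tab L edge",tri((101,240),(138,238)))
print("rail end far",tri((336,173),(336,174)),"near",tri((333,298),(324,298)))
print("slide end left",tri((90,240),(87,240)))
E
```

```text
tab top [0.0931 0.0577 0.2424]
tab L edge [0.0931 0.0621 0.2423]
rail end far [0.1054 0.0169 0.2193] near [0.0804 0.0172 0.2217]
slide end left [0.0922 0.0683 0.2191]
```

The tab top is at bin (0.093, 0.058, 0.241), its left face is at y ≈ 0.062, and the rail tops are at about 0.220. I'll come down to its left with the tips at 0.230.

Request:
move_arm([
  [0.0385,0.0035,0,0,0,0,0],
  [0.038,0.0035,0,0,0,0,0],
  [0,0,0,0,0,0,0],
  [0,0,0.03,0,0,0,0],
  [0,0,0.025,0,0,0,0],
  [0,0,0.007,0,0,0,0],
  [0,0,0,0,0,0,0],
  [0,0,0,0,0,0,0],
])

```text
t: 9.25
ee_pos: [0.6404, 0.1401, 0.2316]
tcp_rot: [0.994, 0.105, 0.002, -0.0]
wrist_force: [-0.3, -0.4, -0.6]
width: 0.0002
gripper_force: 0.0
```

```bash
python3 -c "
from h import *
st()"
```

```text
9.25 tcp in bin [0.0946 0.0923 0.2316] yaw err -0.0004 zaxis [ 3.5e-03  6.0e-04 -1.0e+00] F [-0.25 -0.42 -0.57] w 0.0002
```

Request:
move_arm([
  [0,0.005,0,0,0,0,0],
  [0,0.005,0,0,0,0,0],
  [0,0.005,0,0,0,0,0],
  [0,0.005,0,0,0,0,0],
  [0,0.005,0,0,0,0,0],
  [0,0.005,0,0,0,0,0],
  [0,0.005,0,0,0,0,0],
  [0,0.005,0,0,0,0,0],
  [0,0.004,0,0,0,0,0],
  [0,0,0,0,0,0,0],
])

```text
t: 10.5
ee_pos: [0.6489, 0.0964, 0.2297]
tcp_rot: [0.994, 0.105, 0.0, 0.0]
wrist_force: [0.4, 0.2, -1.1]
width: -0.0
gripper_force: 0.0
```

```bash
python3 -c "
from h import *
st()"
```

```text
10.5 tcp in bin [0.0937 0.0478 0.2297] yaw err -0.0006 zaxis [ 8.e-04 -4.e-04 -1.e+00] F [ 0.37  0.23 -1.1 ] w -0.0
```

Next I'll go in small steps until the force rises at the stop.

Request:
move_arm([
  [0,0.003,0,0,0,0,0],
  [0,0.003,0,0,0,0,0],
  [0,0.002,0,0,0,0,0],
  [0,0,0,0,0,0,0],
])

```text
t: 11.0
ee_pos: [0.6503, 0.0898, 0.2297]
tcp_rot: [0.994, 0.105, 0.0, -0.001]
wrist_force: [-0.8, 3.5, 0.3]
width: -0.0002
gripper_force: 1.5
```

Request:
move_arm([
  [0,0.002,0,0,0,0,0],
  [0,0,0,0,0,0,0],
])

```text
t: 11.25
ee_pos: [0.6503, 0.0896, 0.2298]
tcp_rot: [0.994, 0.105, -0.0, -0.002]
wrist_force: [-2.3, 7.2, -0.1]
width: -0.0003
gripper_force: 3.5
```

```bash
python3 - <<'E'
from h import *
s=st();im=robot.get_image("wrist")
cv2.imwrite("pics/w6.png",cv2.resize(im[:,:,::-1],(640,480)))
E
```

```text
11.25 tcp in bin [0.0937 0.0408 0.2298] yaw err -0.0001 zaxis [-5.0e-04  4.4e-03 -1.0e+00] F [-2.32  7.15 -0.09] w -0.0003
```

View pics/w6.png

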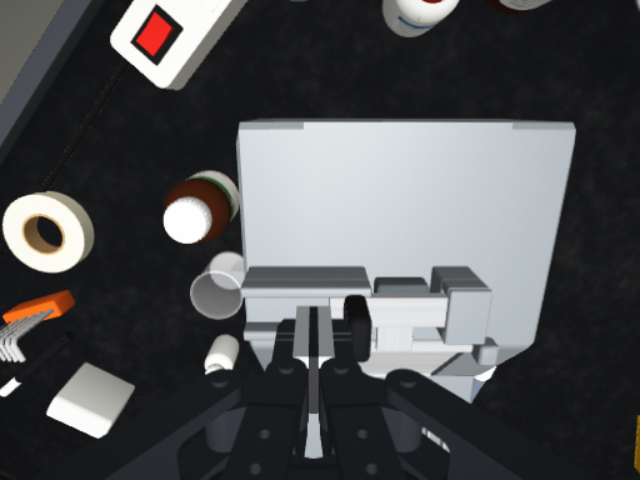

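The slide's end is in the keeper at (450,310). The force has risen to 7 N without motion, so it is at its stop. I'll press once more to confirm, then back off and rise.

Request:
move_arm([
  [0,0.002,0,0,0,0,0],
  [0,0.002,0,0,0,0,0],
  [0,0,0,0,0,0,0],
])

```text
t: 11.68
ee_pos: [0.6504, 0.0892, 0.2299]
tcp_rot: [0.994, 0.105, -0.0, -0.005]
wrist_force: [-2.9, 14.5, 0.6]
width: 0.0001
gripper_force: 7.1
```

```bash
python3 -c "
from h import *
st()"
```

```text
11.68 tcp in bin [0.0937 0.0405 0.2299] yaw err -0.0 zaxis [-0.0019  0.0106 -0.9999] F [-2.87 14.46  0.61] w 0.0001
```

Request:
move_arm([
  [0,-0.01,0,0,0,0,0],
  [0,-0.015,0,0,0,0,0],
  [0,-0.02,0,0,0,0,0],
  [0,0,-0.03,0,0,0,0],
  [-0.02,0,-0.04,0,0,0,0],
  [-0.055,0,0,0,0,0,0],
  [0,0,0,0,0,0,0],
  [0,0,0,0,0,0,0],
])

```text
t: 12.68
ee_pos: [0.5693, 0.1121, 0.3003]
tcp_rot: [0.994, 0.105, 0.001, 0.0]
wrist_force: [0.6, 0.7, 0.8]
width: -0.0
gripper_force: 0.0
```

```bash
python3 - <<'E'
from h import *
s=st();im=robot.get_image("wrist");W=cam("wrist",s)
w=lambda p:R.from_euler('z',q[2]).apply(p)+[q[0],q[1],0]
# tab: dark pixels near its predicted places, top face
g=im.max(2);u,v=proj(W,w((.093,.04,.241))).astype(int);print(u,v)
roi=np.zeros_like(g);roi[max(v-25,0):v+25,max(u-70,0):u+100]=1
n,l,stt,c=cv2.connectedComponentsWithStats(((g<60)&(roi>0)).astype(np.uint8))
for i in range(1,n):
    if stt[i,4]>60:print(stt[i],c[i].round(1),b(onz(W,c[i],.241)))
E
```

```text
12.68 tcp in bin [0.0192 0.0798 0.3003] yaw err 0.0001 zaxis [ 2.7e-03  2.0e-04 -1.0e+00] F [0.61 0.69 0.8 ] w -0.0
316 103
[246  78   9  50 450] [250.  102.5] [0.0935 0.0808 0.241 ]
[328  88  22  32 523] [337.9 103.1] [0.0931 0.0266 0.241 ]
```

```bash
python3 - <<'E'
from h import *
def edge(im,W,y):
    w=R.from_euler('z',q[2]).apply((.093,y,.241))+[q[0],q[1],0]
    u,v=proj(W,w).astype(int);row=im[v-5:v+6].max(2).mean(0)
    print(u,v,row[u-18:u+19].round().astype(int).tolist())
    for k in range(u,u+30):
        if row[k]>90:
            x=k-1+(90-row[k-1])/(row[k]-row[k-1]);print("right edge",x,b(onz(W,(x,v),.241)));break
for i in(1,2):
    d=np.load(f"v{i}.npz");edge(d['im'],cam("wrist",dict(ee_pos=d['p'],tcp_rot=d['r'])),.0577)
s=robot.get_state();edge(robot.get_image("wrist"),cam("wrist",s),.022)
s=robot.get_state();edge(robot.get_image("top"),cam("top"),.022)
E
```

```text
202 97 [77, 64, 71, 197, 233, 234, 228, 230, 239, 240, 175, 57, 32, 35, 42, 48, 54, 58, 62, 65, 66, 68, 64, 50, 40, 31, 21, 16, 16, 16, 96, 239, 240, 240, 240, 240, 240]
right edge 213.9302857142857 [0.0933 0.051  0.241 ]
322 99 [244, 244, 244, 244, 242, 211, 51, 52, 59, 51, 60, 23, 26, 35, 46, 58, 67, 69, 67, 65, 63, 59, 56, 51, 43, 49, 154, 238, 243, 243, 243, 243, 243, 243, 243, 244, 243]
right edge 329.3917525773196 [0.0931 0.0536 0.241 ]
344 104 [239, 199, 40, 52, 47, 54, 45, 53, 30, 21, 30, 40, 52, 63, 67, 64, 61, 58, 54, 51, 46, 39, 70, 187, 239, 241, 241, 241, 241, 241, 241, 241, 241, 240, 240, 240, 240]
right edge 348.1701795472287 [0.0933 0.02   0.241 ]
192 146 [85, 149, 170, 176, 177, 178, 175, 168, 174, 179, 181, 178, 174, 174, 178, 175, 146, 102, 96, 94, 109, 150, 184, 187, 183, 182, 184, 180, 179, 176, 176, 175, 171, 157, 180, 183, 177]
right edge 193.03076923076924 [0.0951 0.0211 0.241 ]
```

The visual travel is about 33.6 ± 1.5 mm, too close to the 34 mm threshold. Time is plentiful, so I'll press again, lower and harder.

Request:
move_arm([
  [0.038,0,0,0,0,0,0],
  [0.0365,0,0,0,0,0,0],
  [0,0,0.035,0,0,0,0],
  [0,0,0.035,0,0,0,0],
  [0,0.01,0.004,0,0,0,0],
  [0,0.01,0,0,0,0,0],
  [0,0.01,0,0,0,0,0],
  [0,0.006,0,0,0,0,0],
  [0,0.002,0,0,0,0,0],
  [0,0.002,0,0,0,0,0],
  [0,0,0,0,0,0,0],
])

```text
t: 14.2
ee_pos: [0.6506, 0.09, 0.2273]
tcp_rot: [0.994, 0.105, 0.001, -0.001]
wrist_force: [-1.8, 6.2, 4.3]
width: -0.0001
gripper_force: 2.6
```

```bash
python3 -c "
from h import *
st()"
```

```text
14.2 tcp in bin [0.094  0.0411 0.2273] yaw err 0.0001 zaxis [ 0.0026  0.0031 -1.    ] F [-1.83  6.24  4.33] w -0.0001
```

Request:
move_arm([
  [0,0.002,0,0,0,0,0],
  [0,0.002,0,0,0,0,0],
  [0,0.001,0,0,0,0,0],
  [0,0,0,0,0,0,0],
])

```text
t: 14.7
ee_pos: [0.6507, 0.0896, 0.2274]
tcp_rot: [0.994, 0.106, 0.001, -0.005]
wrist_force: [-3.5, 14.9, 5.9]
width: -0.0
gripper_force: 7.2
```

```bash
python3 -c "
from h import *
st()"
```

```text
14.7 tcp in bin [0.094  0.0408 0.2274] yaw err 0.0005 zaxis [ 6.000e-04  1.080e-02 -9.999e-01] F [-3.54 14.86  5.92] w -0.0
```

Request:
move_arm([
  [0,-0.01,-0.003,0,0,0,0],
  [0,-0.015,0,0,0,0,0],
  [0,-0.02,0,0,0,0,0],
  [0,0,-0.03,0,0,0,0],
  [-0.02,0,-0.035,0,0,0,0],
  [-0.055,0.02,0,0,0,0,0],
  [0,0.02,0,0,0,0,0],
  [0,0.02,0,0,0,0,0],
  [0,0,0,0,0,0,0],
  [0,0,0,0,0,0,0],
])

```text
t: 15.95
ee_pos: [0.5821, 0.0532, 0.2938]
tcp_rot: [0.994, 0.105, 0.001, -0.0]
wrist_force: [-0.4, 0.1, -0.2]
width: -0.0002
gripper_force: 0.0
```

```bash
python3 - <<'E'
from h import *
def edge(im,W,y,z):
    w=R.from_euler('z',q[2]).apply((.093,y,z))+[q[0],q[1],0]
    u,v=proj(W,w).astype(int);row=im[v-5:v+6].max(2).mean(0)
    while row[u]>80:u-=1
    for k in range(u,u+30):
        if row[k]>120:
            x=k-1+(120-row[k-1])/(row[k]-row[k-1]);print(z,"right edge",x,b(onz(W,(x,v),z)),"cam",b(W[2]));break
s=st();im=robot.get_image("wrist");W=cam("wrist",s)
d=np.load("v2.npz");W2=cam("wrist",dict(ee_pos=d['p'],tcp_rot=d['r']))
for z in(.236,.241,.245,.248):
    edge(d['im'],W2,.0577,z);edge(im,W,.022,z)
# slide left end / flap check via image
cv2.imwrite("pics/w7.png",im[:,:,::-1])
E
```

```text
15.95 tcp in bin [0.0193 0.0195 0.2938] yaw err -0.0006 zaxis [ 1.3e-03  8.0e-04 -1.0e+00] F [-0.45  0.14 -0.19] w -0.0002
0.236 right edge 329.75478577939833 [0.0936 0.0523 0.236 ] cam [0.0991 0.1002 0.4352]
0.236 right edge 251.4488671157379 [0.0933 0.0196 0.236 ] cam [0.1017 0.02   0.4373]
0.241 right edge 329.67525773195877 [0.0931 0.0535 0.241 ] cam [0.0991 0.1002 0.4352]
0.241 right edge 251.4488671157379 [0.0935 0.0196 0.241 ] cam [0.1017 0.02   0.4373]
0.245 right edge 329.67525773195877 [0.0933 0.0544 0.245 ] cam [0.0991 0.1002 0.4352]
0.245 right edge 251.44627594627593 [0.0931 0.0196 0.245 ] cam [0.1017 0.02   0.4373]
0.248 right edge 329.67525773195877 [0.0933 0.0552 0.248 ] cam [0.0991 0.1002 0.4352]
0.248 right edge 251.44627594627593 [0.0932 0.0196 0.248 ] cam [0.1017 0.02   0.4373]
```

```bash
python3 -c "
from bench import robot
print(robot.sign_off())"
```

```text
the job is handed in; nothing more can be done
None
```

I handed the job in at about 16 s: the syringe is in the bin, the flap swung shut by itself, and the lock slide is against its stop. The stop was firm at 15 N twice, but the camera put the slide's travel at only about 34–36 mm against the 34 mm needed; no verdict came back at hand-in.

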